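# Put three terminal strips back in their own cradles

### The arm

A 6-joint arm with a two-finger parallel gripper is mounted at the origin on a cart in front of the work surface, level with it; the furniture and walls round the work are solid. World frame = base frame: x ahead of the robot, y to its left, z up, the work surface at z = 0. Lengths are in mm, angles in rad, forces in N, time in s.
With the tool pointing down it reaches from about 350 to 1000 mm from the base axis. Payload 7.1 kg.
Tool frame: the origin (TCP) lies between the finger pads; the fingertips stand 14 mm ahead of it and the grasp point (between the pads) lies 5 mm behind it; z points along the fingers, y is the line along which they close (so a half turn about z gives the same grasp; the last joint's range is limited). The gripper opens to 85 mm and grips with 20 to 120 N. Pads are 22 mm wide; open, the fingers measure 114 mm over their backs; the gripper's body (76 mm by 85 mm) begins 54 mm behind the grasp point. The pads swing forward as they close: fully open they stand 13 mm farther back than shut.
Start: joints at [1.321, 0.423, 1.63, -0, 1.089, -0.019], TCP at [142.942, 608.418, 245.319] pointing down, gripper open.
Joint ranges: [-3, 3], [-0.9, 2.11], [0.09, 2.58], [-1.31, 4.45], [0.11, 2.69], [-2.54, 2.54]. Speed limits (rad/s): [2.39, 2.39, 3.01, 3.14, 3.14, 3.14].

### API

Orientations are given as a 3x3 rotation matrix whose columns are the frame's x, y, z axes.
In Python, from cell import get_obs, read_camera, sign_off, recognise gives the robot as it stands.
- The arm moves only by the tool drive_tool, never from a script. Its argument "plan" is a list that holds one entry, the list of rows, each a list of 5 numbers: the finger opening in mm, from 0 to 85.4, then the shift along the tool's x, y, z in mm, then the turn about the tool's z in degrees. In form: [[[fingers, tx, ty, tz, yaw], ...]]. A call has 1 to 12 rows; each row shifts and turns the commanded pose from where the row before left it, along the tool's axes as they then stand; what a row does not reach is not made up. A row lasts 1/8 s, in which the tool goes at most 62.5 mm and 10.7 degrees, less where a joint would pass 70% of its speed; a pose out of reach is approached as far as the arm can. A call with a gripper value outside its range is refused whole. The fingers move at their own pace and stop on an object; "grip_force" is the grip in N (left out, the last holds). Time passes only in rows, so rows that do not move let the fingers close. It gives the time, the measured TCP pose, the force, the opening and the grip force at its end, in the units of the state.
- get_obs(): the state, without advancing time (a new reading comes with each control period).
- read_camera(name): name is "scene" or "side" or "wrist"; returns a dict with "pixels" (400x640x3 uint8, blue, green, red), "K" (3x3 intrinsics, pixels), "xyz" and "attitude" of the camera in the world. Camera axes: x right, y down, z forward; pixel columns grow to the right and rows downward; lengths in mm; the calibration is good to about 2 mm. The wrist camera is an equidistant fisheye: a pixel r from the principal point sees the ray r / f radians off the axis. A picture is of the moment at which its call begins. There is no depth.
- sign_off(): hands the job in; it is judged then, once.
Trained networks look in a picture, given as the dict that the camera call returned (one of the last four; its "shot" number tells which), for a name from the list of things; names that differ only in an ending like _2 or _b are one class to them, and where a whole thing is asked for, a point or a joint stands for the part that bears it (a point fixed in the world has none). Each returns a list of dicts, best first, with "score" (0 to 1); they miss things now and then, are a little off and sometimes report something else, mostly with a low value. They report only what shows in the picture. A call takes as long as a camera call. They do not tell look-alikes from the thing itself.
- recognise(picture, label): "point" ([x, y, z] in mm, in the coordinates of the camera as it stood for that picture, good to about 4 mm: the middle of the surface that is visible of it).
The state is a dict: "time_s": time; "qpos": joint angles; "joint_vel": joint speeds; "tau": joint torques, N m; "tcp_pos": TCP position; "ee_rot": TCP orientation; "wrist_force": force on the tool from outside, world axes, zero at the start; "wrist_torque": the same for the moment, N m; "opening": finger opening in mm; "finger_force": force on a finger pad.
Only numpy, scipy, OpenCV 4.12 (cv2) and the standard library are available. Lean on these libraries where they do the work, as an engineer would, in place of code of your own. Each camera call takes 0.05 s, during which the arm holds its last target. There are 200 camera calls.

### The job

The three terminal strips on this table have got into one another's cradles: set one aside on the bare mat, then put each into the cradle that matches its length. At the end every strip lies upright and flat between the lips, along its cradle and centred on it, and the tester, the screw dish and the tape roll are still where they were.

Things in the scene. Friction and masses are not known exactly. Their poses are not given: they have to be found in the camera images.
- strip_short: Loose green 4-way terminal strip with white screw tops, 45 mm long (its y axis), 42 mm wide (x), 34 mm high, 20 to 120 g; origin at the centre of its underside, z up. A rigid block, easily gripped across its 42 mm width.
- strip_medium: Loose green 8-way terminal strip with white screw tops, 88 mm long (its y axis), 42 mm wide (x), 34 mm high, 20 to 120 g; origin at the centre of its underside, z up. A rigid block, easily gripped across its 42 mm width.
- strip_long: Loose green 12-way terminal strip with white screw tops, 132 mm long (its y axis), 42 mm wide (x), 34 mm high, 20 to 120 g; origin at the centre of its underside, z up. A rigid block, easily gripped across its 42 mm width.
- cradle_short: Fixed grey metal cradle 50 mm long (its y axis) and 72 mm wide (x), with a low black lip along each long side; both ends are open. Origin at the centre of its underside, z up. Its floor is 8 mm above the origin; the lips rise 6 mm above the floor and stand 60 mm apart inside. It belongs to the strip of nearly its own length.
- cradle_medium: Fixed grey metal cradle 94 mm long (its y axis) and 72 mm wide (x), with a low black lip along each long side; both ends are open. Origin at the centre of its underside, z up. Its floor is 8 mm above the origin; the lips rise 6 mm above the floor and stand 60 mm apart inside. It belongs to the strip of nearly its own length.
- cradle_long: Fixed grey metal cradle 138 mm long (its y axis) and 72 mm wide (x), with a low black lip along each long side; both ends are open. Origin at the centre of its underside, z up. Its floor is 8 mm above the origin; the lips rise 6 mm above the floor and stand 60 mm apart inside. It belongs to the strip of nearly its own length.
- mat: Fixed black rubber mat, 80 mm (x) by 145 mm (y), 3 mm thick, bare at the start: the free spot for setting a strip aside. Origin at the centre of its underside.
- tester: Bystander: loose dark grey hand tester with a round dial, lying flat, 104 mm (x) by 58 mm (y), 31 mm high; origin at the centre of its underside. Not to be moved.
- screw_dish: Bystander: loose round metal dish of screws, 65 mm across, 19 mm high; origin at the centre of its underside. Not to be moved.
- tape_roll: Bystander: loose roll of tan tape lying flat, 77 mm across, 19 mm high; origin at the centre of its underside. Not to be moved.
There are look-alikes about, which are no part of the job. Several things have the shape of the strip_short; the one meant has the colours described above.

How it is judged (in metres and radians):
On the way:
1. one of the strips has been set down on the mat and let go (((x of strip_short in the frame of mat between -0.04 and 0.04 m and y of strip_short in the frame of mat between -0.0725 and 0.0725 m and z of strip_short in the frame of mat below 0.012 m and angle between strip_short's own z axis and vertical below 0.1 rad and contact force between strip_short and the fingers below 0.5 N) or (x of strip_medium in the frame of mat between -0.04 and 0.04 m and y of strip_medium in the frame of mat between -0.0725 and 0.0725 m and z of strip_medium in the frame of mat below 0.012 m and angle between strip_medium's own z axis and vertical below 0.1 rad and contact force between strip_medium and the fingers below 0.5 N) or (x of strip_long in the frame of mat between -0.04 and 0.04 m and y of strip_long in the frame of mat between -0.0725 and 0.0725 m and z of strip_long in the frame of mat below 0.012 m and angle between strip_long's own z axis and vertical below 0.1 rad and contact force between strip_long and the fingers below 0.5 N))), for 0.2 s.
At the end, for the whole second after the job is handed in: Each strip rests on the floor of the cradle of its own length: centre within 13 mm of the cradle's centre lengthwise and 12 mm crosswise, underside on the floor (5 to 10.5 mm above the cradle's origin), upright within 0.06 rad, lengthwise within 0.25 rad (either way round), at rest (under 0.02 m/s) (x of strip_short in the frame of cradle_short between -0.012 and 0.012 m and y of strip_short in the frame of cradle_short between -0.013 and 0.013 m and z of strip_short in the frame of cradle_short between 0.005 and 0.0105 m and angle between each of strip_short, strip_medium, strip_long's own z axis and vertical below 0.06 rad and angle between the y axis of strip_short and the y axis of cradle_short, either way round below 0.25 rad and linear speed of each of strip_short, strip_medium, strip_long below 0.02 m/s and x of strip_medium in the frame of cradle_medium between -0.012 and 0.012 m and y of strip_medium in the frame of cradle_medium between -0.013 and 0.013 m and z of strip_medium in the frame of cradle_medium between 0.005 and 0.0105 m and angle between the y axis of strip_medium and the y axis of cradle_medium, either way round below 0.25 rad and x of strip_long in the frame of cradle_long between -0.012 and 0.012 m and y of strip_long in the frame of cradle_long between -0.013 and 0.013 m and z of strip_long in the frame of cradle_long between 0.005 and 0.0105 m and angle between the y axis of strip_long and the y axis of cradle_long, either way round below 0.25 rad); the robot touches nothing.
It fails at once if the tester is shifted by more than 20 mm (distance of tester from where it was at the start of the episode above 0.02 m).
It fails at once if the screw dish is shifted by more than 20 mm (distance of screw_dish from where it was at the start of the episode above 0.02 m).
It fails at once if the tape roll is shifted by more than 20 mm (distance of tape_roll from where it was at the start of the episode above 0.02 m).
It also fails if it takes over 88 s, if anything falls off the work surface, if the arm or the gripper's body presses on something with over 40 N, if the wrist force passes 120 N, or if a joint passes its speed limit or range.

## Working session

There is one attempt and no reset: what is moved stays moved. The work goes in short steps, Python scripts to look and compute and a tool call to move; the robot and the scene stay as the last step left them, time stands still between calls to the robot, and variables do not carry over. Pictures are saved under pics/ and viewed, at most 14 in all, crops included, and the job is handed in when it is done.

Besides the shell and the picture viewer there is one more tool, called after "Call:" by a JSON object that holds its "api" and its "payload". drive_tool: Moves the arm, as the interface text tells. Its arguments: {"type":"object","properties":{"plan":{"type":"array"},"grip_force":{"type":"number"}},"required":["plan"]}

```bash
mkdir -p pics
cat > h.py <<'E'
import numpy as np, cv2
from cell import get_obs, read_camera, sign_off, recognise
def w(p,d): return np.array(d["attitude"])@np.array(p)+np.array(d["xyz"])
def pix(d,P):
    c=np.array(d["attitude"]).T@(np.array(P)-np.array(d["xyz"])); u=np.array(d["K"])@c; return u[:2]/u[2]
def plane(d,uv,z):
    r=np.array(d["attitude"])@np.linalg.inv(d["K"])@np.array([uv[0],uv[1],1.]); o=np.array(d["xyz"]); return o+r*(z-o[2])/r[2]
E
python3 - <<'E'
from h import *
for n in("scene","side"):
    d=read_camera(n); cv2.imwrite(f"pics/{n}0.png",d["pixels"]); print(n,np.round(d["xyz"]),d["K"][0])
    for l in "strip_short strip_medium strip_long cradle_short cradle_medium cradle_long mat tester screw_dish tape_roll".split():
        for r in recognise(d,l):
            P=w(r["point"],d); print(l,round(r["score"],2),P.round(),pix(d,P).round())
o=get_obs();print(o["tcp_pos"],o["ee_rot"],o["time_s"])
E
```

```text
scene [ 164.  794. 1068.] [453.46366938   0.         318.08607153]
strip_short 0.77 [457. 199.  30.] [325. 282.]
strip_short 0.67 [ 644. -138.    5.] [323. 186.]
strip_short 0.61 [491. 310.  20.] [293. 311.]
strip_short 0.51 [379.  74.  21.] [371. 262.]
strip_medium 0.9 [627. 163.  29.] [279. 248.]
strip_long 0.67 [ 471. -206.   25.] [381. 187.]
strip_long 0.25 [ 445. -214.   13.] [389. 191.]
cradle_short 0.48 [ 449. -214.   11.] [388. 191.]
cradle_medium 0.7 [447. 201.  13.] [328. 287.]
cradle_long 0.64 [622. 172.  10.] [279. 255.]
cradle_long 0.6 [484.  25.  23.] [345. 235.]
mat 0.61 [ 646. -142.    6.] [323. 185.]
tester 0.64 [482.  24.  27.] [346. 234.]
screw_dish 0.8 [803.  64.  15.] [248. 206.]
side [ -16.   12. 1147.] [519.79202524   0.         320.96385121]
strip_short 0.88 [379.  76.  15.] [274. 296.]
strip_short 0.69 [452. 191.  25.] [223. 268.]
strip_short 0.69 [485. 302.  17.] [176. 259.]
strip_short 0.52 [498. -78.  17.] [337. 244.]
strip_medium 0.97 [628. 160.  22.] [237. 201.]
strip_long 0.68 [ 469. -209.   27.] [394. 250.]
cradle_short 0.76 [ 456. -212.   10.] [395. 258.]
cradle_medium 0.84 [446. 182.  11.] [228. 272.]
cradle_long 0.75 [625. 152.  12.] [241. 204.]
cradle_long 0.5 [ 469. -211.   28.] [394. 250.]
mat 0.55 [ 649. -146.    5.] [358. 190.]
tester 0.74 [486.  16.  22.] [298. 250.]
screw_dish 0.72 [806.  69.  10.] [272. 143.]
tape_roll 0.85 [ 602. -353.   14.] [442. 200.]
[142.95443007 608.44104943 245.33102874] [[-9.73477023e-01  2.28784802e-01  3.55508333e-06]
 [ 2.28784802e-01  9.73477022e-01  3.85462261e-05]
 [ 5.35799878e-06  3.83372145e-05 -9.99999999e-01]] 1.1
```

View pics/scene0.png

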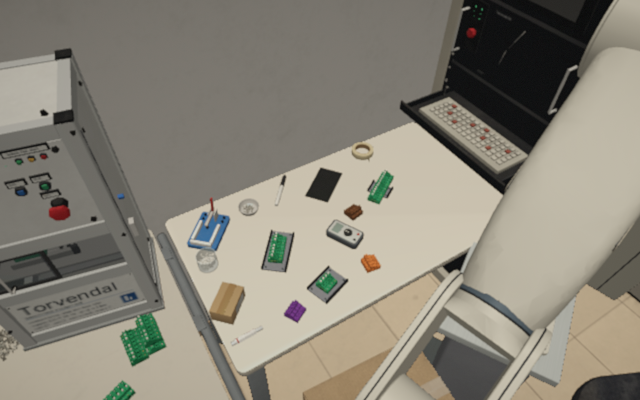

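View pics/side0.png

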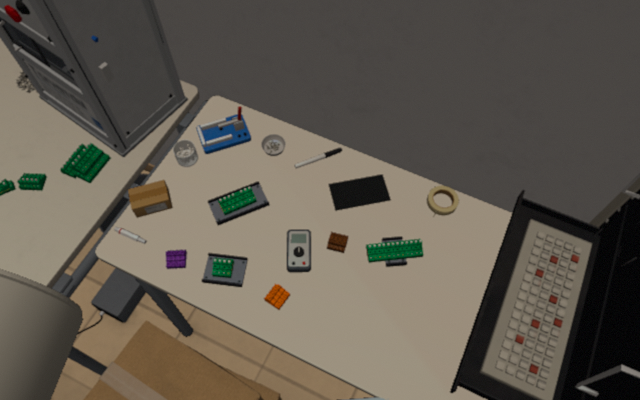

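The strips sit like this in the side view: the short one (223,268) is in the medium cradle, the medium one (237,201) is in the long cradle, and the long one (394,250) is in the short cradle. There are four candidates for strip_short: green (223,268), purple (176,259), orange (277,296) and brown (338,242). Only the green one with white tops fits the description, so I'll confirm it in an enlarged crop.

Run:
```python
from h import *
d=read_camera("side"); im=d["pixels"]
cv2.imwrite("pics/crop1.png",cv2.resize(im[160:310,150:430],None,fx=2.85,fy=2.85,interpolation=cv2.INTER_CUBIC))
hsv=cv2.cvtColor(im,cv2.COLOR_BGR2HSV)
m=cv2.inRange(hsv,(45,90,30),(85,255,255)); m=cv2.morphologyEx(m,cv2.MORPH_CLOSE,np.ones((5,5)))
for c in cv2.findContours(m,0,1)[0]:
    if cv2.contourArea(c)<150: continue
    P=np.array([plane(d,p[0],38)[:2] for p in c],np.float32); print(c.reshape(-1,2).mean(0),cv2.minAreaRect(P))
```

```text
[222.22535211 266.95774648] ((448.4432067871094, 191.04629516601562), (46.90665054321289, 46.348045349121094), 80.7872085571289)
[394.27737226 250.13868613] ((463.9171447753906, -209.131591796875), (46.22861862182617, 131.0332489013672), 3.6839447021484375)
[236.83157895 199.84210526] ((622.3060302734375, 157.03817749023438), (49.12269592285156, 87.3952407836914), 22.990137100219727)
[ 32.30434783 181.39130435] ((709.219482421875, 666.474365234375), (64.33546447753906, 43.59762954711914), 86.19155883789062)
[ 84.54700855 162.2991453 ] ((760.1575927734375, 538.9788818359375), (92.22876739501953, 101.29263305664062), 60.933128356933594)
```

View pics/crop1.png

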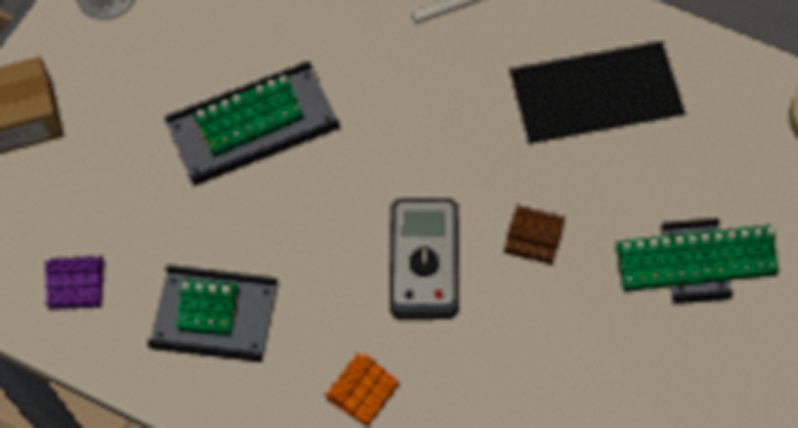

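The crop confirms the green strip with white tops, at side pixels (223,268) in the medium cradle; the others are purple, orange and brown. The mat is at about (358,190). Next I'll compute the rough poses.

Run:
```python
from h import *
d=read_camera("side")
C={"med":([(167,267),(277,280),(262,360),(150,347)],9),"long":([(165,118),(308,63),(340,127),(195,184)],9),"short":([(663,222),(718,219),(731,293),(675,300)],11),"mat":([(510,69),(662,42),(685,113),(529,142)],3)}
for n,(c,z) in C.items():
    P=np.array([plane(d,np.array(p)/2.85+[150,160],z)[:2] for p in c],np.float32)
    e=P[0]-P[1]+P[3]-P[2]; print(n,P.mean(0).round(1),"len",np.hypot(*e)/2,"wid",np.hypot(*(P[0]+P[1]-P[2]-P[3]))/2,"y-axis ang",np.degrees(np.arctan2(e[1],e[0])).round(1))
```

```text
med [453.  188.3] len 92.407 wid 70.48771 y-axis ang 79.0
long [630.2 157.2] len 134.52081 wid 72.57529 y-axis ang 110.9
short [ 473.8 -213.7] len 47.1091 wid 69.59099 y-axis ang 91.6
mat [ 645.3 -148.9] len 142.23364 wid 76.29839 y-axis ang 98.0
```

```bash
cat >> h.py <<'E'
def state():
    o=get_obs(); R=np.array(o["ee_rot"]); p=np.array(o["tcp_pos"]); return p,np.degrees(np.arctan2(R[1,1],R[0,1])),o
def rows(targets,p=None,a=None):
    """targets: (x,y,z,ang,opening,n)"""
    P,A,o=state(); p=P if p is None else p; a=A if a is None else a; out=[]
    print("at",p.round(1),round(a,1),"t",round(o["time_s"],2),"open",round(o["opening"],1),"ff",round(float(np.max(o["finger_force"])),1),"F",np.round(o["wrist_force"],1))
    for x,y,z,ang,op,n in targets:
        T=np.array([x,y,z],float); p0,a0=p.copy(),a
        for i in range(1,n+1):
            s=p0+(T-p0)*i/n-p; sa=a0+(ang-a0)*i/n-a; t=np.radians(a)
            Y=np.array([np.cos(t),np.sin(t)]); X=np.array([-np.sin(t),np.cos(t)])  # x = y cross z(down)
            r=[op,round(float(X@s[:2])),round(float(Y@s[:2])),round(-s[2]),round(-sa,1)]
            p=p+np.array([*(X*r[1]+Y*r[2]),-r[3]]); a=a-r[4]; out.append(r)
    print(len(out),[out]); print("ends",p.round(1),round(a,1))
E
python3 - <<'E'
from h import *
rows([(451,189,200,-10,85,10)])
E
```

```text
at [143.  608.4 245.3] 76.8 t 1.2 open 85.7 ff 0.0 F [ 0.7 -0.3  0.5]
10 [[[85, -40, -34, 5, np.float64(8.7)], [85, -44, -27, 4, np.float64(8.7)], [85, -48, -21, 5, np.float64(8.6)], [85, -50, -13, 4, np.float64(8.7)], [85, -52, -5, 5, np.float64(8.7)], [85, -52, 3, 4, np.float64(8.7)], [85, -51, 10, 5, np.float64(8.6)], [85, -49, 18, 4, np.float64(8.7)], [85, -45, 25, 5, np.float64(8.7)], [85, -41, 32, 4, np.float64(8.7)]]]
ends [451.1 189.3 200.3] -10.0
```

Call:
{"api": "drive_tool", "payload": {"plan": [[[85,-40,-34,5,8.7],[85,-44,-27,4,8.7],[85,-48,-21,5,8.6],[85,-50,-13,4,8.7],[85,-52,-5,5,8.7],[85,-52,3,4,8.7],[85,-51,10,5,8.6],[85,-49,18,4,8.7],[85,-45,25,5,8.7],[85,-41,32,4,8.7],[85,0,0,0,0],[85,0,0,0,0]]], "grip_force": 40}}

```text
time_s: 2.7
tcp_pos: [450.9, 189.3, 200.3]
ee_rot: [[0.174, 0.985, -0.0], [0.985, -0.174, 0.0], [0.0, -0.0, -1.0]]
wrist_force: [-0.4, 0.3, -1.2]
opening: 84.6
finger_force: 0.0
```

```bash
cat >> h.py <<'E'
def wplane(d,uv,z):
    K=np.array(d["K"]); q=np.array([(uv[0]-K[0,2])/K[0,0],(uv[1]-K[1,2])/K[1,1]]); th=np.hypot(*q)
    c=np.array([*(q/max(th,1e-9)*np.sin(th)),np.cos(th)]); r=np.array(d["attitude"])@c; o=np.array(d["xyz"]); return o+r*(z-o[2])/r[2]
def greens(d,z,f=wplane,minA=300):
    m=cv2.inRange(cv2.cvtColor(d["pixels"],cv2.COLOR_BGR2HSV),(45,90,30),(85,255,255)); m=cv2.morphologyEx(m,cv2.MORPH_CLOSE,np.ones((5,5)))
    for c in cv2.findContours(m,0,1)[0]:
        if cv2.contourArea(c)<minA: continue
        P=np.array([f(d,p[0],z)[:2] for p in c],np.float32); print("green",c.reshape(-1,2).mean(0).round(),[np.round(v,1) for v in cv2.minAreaRect(P)])
E
python3 - <<'E'
from h import *
p,a,o=state(); print(p,a,o["time_s"],o["wrist_force"])
d=read_camera("wrist"); print(d["K"],np.round(d["xyz"]),np.round(d["attitude"],2))
greens(d,38)
cv2.imwrite("pics/w1.png",d["pixels"])
E
```

```text
[450.89209246 189.34895492 200.31241816] -10.020785231015113 2.7 [-0.38741964  0.25082129 -1.20299596]
[[309.70691629   0.         321.94817605]
 [  0.         309.70691629 198.00432836]
 [  0.           0.           1.        ]] [465. 271. 329.] [[ 0.98 -0.16 -0.06]
 [-0.17 -0.93 -0.31]
 [ 0.    0.32 -0.95]]
green [327. 174.] [array([457.1, 197.7]), array([45.2, 39.7]), np.float64(80.0)]
green [484. 176.] [array([625.6, 165.3]), array([44.2, 95. ]), np.float64(22.9)]
```

View pics/w1.png

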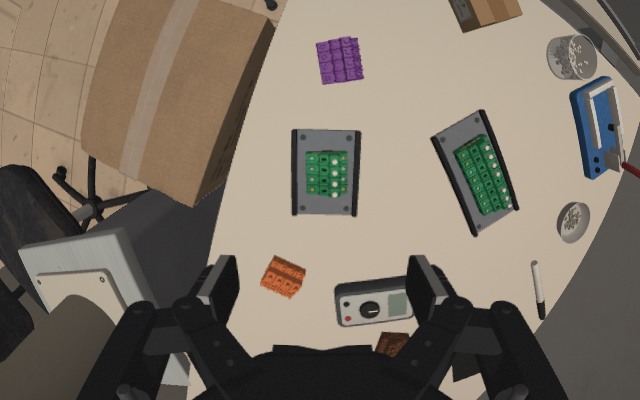

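In the wrist view the short strip is at (327,174), centred in the medium cradle, whose corners run from (292,129) to (361,217). The medium strip is at (485,175), in the long cradle.

```bash
cat >> h.py <<'E'
def quad(d,c,z,n=""):
    P=np.array([wplane(d,p,z)[:2] for p in c]); e=P[0]-P[3]+P[1]-P[2]; w_=P[1]+P[2]-P[0]-P[3]
    print(n,P.mean(0).round(1),"len",(np.hypot(*e)/2).round(1),"wid",(np.hypot(*w_)/2).round(1),"ang y",np.degrees(np.arctan2(e[1],e[0])).round(1),"x",np.degrees(np.arctan2(w_[1],w_[0])).round(1))
E
python3 - <<'E'
from h import *
d=read_camera("wrist")
quad(d,[(292,129),(361,130),(361,217),(292,216)],14,"med")
quad(d,[(431,140),(483,110),(519,208),(474,237)],14,"long")
quad(d,[(306,151),(347,151),(347,195),(306,195)],38,"strip")
E
```

```text
med [456.2 191.5] len 95.2 wid 73.3 ang y 80.3 x -10.8
long [631.3 160.5] len 136.2 wid 71.8 ang y 111.8 x 21.3
strip [457.  198.7] len 44.1 wid 39.9 ang y 80.3 x -9.9
```

Run:
```python
from h import *
rows([(454,195,32,-10,85,4),(454,195,32,-10,30,4)])
```

```text
at [450.5 190.1 200.4] -9.9 t 2.8 open 85.2 ff 0.0 F [ 0.8 -0.5  1.1]
8 [[[85, 1, 1, 42, np.float64(0.0)], [85, 2, 0, 42, np.float64(0.0)], [85, 1, 1, 42, np.float64(0.1)], [85, 1, 1, 42, np.float64(-0.0)], [30, 0, 0, 0, np.float64(-0.0)], [30, 0, 0, 0, np.float64(-0.0)], [30, 0, 0, 0, np.float64(-0.0)], [30, 0, 0, 0, np.float64(-0.0)]]]
ends [454.3 194.5  32.4] -10.0
```

Call:
{"api": "drive_tool", "payload": {"plan": [[[85,1,1,42,0],[85,2,0,42,0],[85,1,1,42,0],[85,1,1,42,0],[85,0,0,0,0],[30,0,0,0,0],[30,0,0,0,0],[30,0,0,0,0],[30,0,0,0,0],[30,0,0,0,0],[30,0,0,0,0]]], "grip_force": 40}}

```text
time_s: 4.18
tcp_pos: [455.9, 194.3, 34.2]
ee_rot: [[0.174, 0.985, 0.003], [0.985, -0.174, 0.001], [0.002, 0.003, -1.0]]
wrist_force: [-1.7, 1.9, 8.9]
opening: 41.9
finger_force: 40.7
```

Run:
```python
from h import *
rows([])
d=read_camera("side");cv2.imwrite("pics/s2.png",cv2.resize(d["pixels"][150:350,120:420],None,fx=2,fy=2)); 
d=read_camera("wrist");cv2.imwrite("pics/w2.png",d["pixels"]);
```

```text
at [455.9 194.3  34.2] -10.0 t 4.17 open 41.9 ff 40.7 F [-1.7  1.9  8.9]
0 [[]]
ends [455.9 194.3  34.2] -10.0
```

View pics/w2.png

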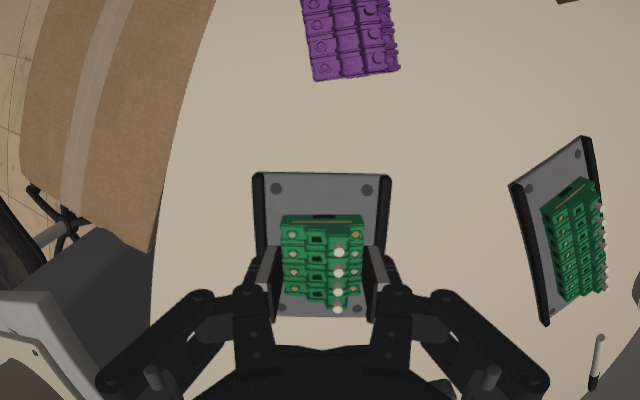

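The wrist view shows the strip held at (322,265), with both pads at its sides. I'll work out how far off-centre the grip is.

Run:
```python
from h import *
d=read_camera("wrist"); t=np.radians(-10); Y=np.array([np.cos(t),np.sin(t)]);X=np.array([-np.sin(t),np.cos(t)]);p=state()[0][:2]
for uv,z in [((322,225),42),((322,215),30),((322,312),42)]:
    q=wplane(d,uv,z)[:2]-p; print(uv,(X@q).round(1),(Y@q).round(1))
for uv in [(255,174),(390,176)]:
    q=wplane(d,uv,14)[:2]; print(uv,q.round(1))
rows([(456,194,190,-10,30,3),(575,15,190,3,30,4),(645,-145,190,8,30,4)])
```

```text
(322, 225) 29.7 0.3
(322, 215) 29.5 0.3
(322, 312) -18.0 0.2
(255, 174) [430.9 244.7]
(390, 176) [497.9 231.8]
at [455.9 194.3  34.2] -10.0 t 4.33 open 42.1 ff 40.7 F [-1.2  0.5  7.7]
11 [[[30, 0, 0, -52, np.float64(-0.0)], [30, 0, 0, -52, np.float64(-0.0)], [30, 0, 0, -52, np.float64(-0.0)], [30, -39, 37, 0, np.float64(-3.3)], [30, -41, 35, 0, np.float64(-3.2)], [30, -43, 32, 0, np.float64(-3.3)], [30, -45, 30, 0, np.float64(-3.2)], [30, -41, 15, 0, np.float64(-1.3)], [30, -41, 15, 0, np.float64(-1.2)], [30, -41, 14, 0, np.float64(-1.3)], [30, -42, 13, 0, np.float64(-1.2)]]]
ends [ 645.5 -144.9  190.2] 8.0
```

Call:
{"api": "drive_tool", "payload": {"plan": [[[30,0,0,-52,0],[30,0,0,-52,0],[30,0,0,-52,0],[30,-39,37,0,-3.3],[30,-41,35,0,-3.2],[30,-43,32,0,-3.3],[30,-45,30,0,-3.2],[30,-41,15,0,-1.3],[30,-41,15,0,-1.2],[30,-41,14,0,-1.3],[30,-42,13,0,-1.2],[30,0,0,0,0]]]}}

```text
time_s: 5.82
tcp_pos: [645.4, -148.4, 189.6]
ee_rot: [[-0.136, 0.991, 0.003], [0.991, 0.136, -0.001], [-0.001, 0.003, -1.0]]
wrist_force: [-0.4, 0.6, -0.7]
opening: 41.5
finger_force: 41.0
```

Call:
{"api": "drive_tool", "payload": {"plan": [[[30,0,0,50,0],[30,0,0,50,0],[30,0,0,50,0],[30,0,0,10,0],[30,0,0,0,0]]]}}

```text
time_s: 6.45
tcp_pos: [644.0, -144.6, 29.8]
ee_rot: [[-0.139, 0.99, -0.001], [0.99, 0.139, 0.0], [0.0, -0.001, -1.0]]
wrist_force: [0.0, 0.8, -0.6]
opening: 41.9
finger_force: 41.9
```

Run:
```python
from h import *
rows([])
d=read_camera("wrist");cv2.imwrite("pics/w3.png",d["pixels"]);
```

```text
at [ 644.  -144.6   29.8] 8.0 t 6.45 open 41.9 ff 41.9 F [ 0.   0.8 -0.6]
0 [[]]
ends [ 644.  -144.6   29.8] 8.0
```

View pics/w3.png

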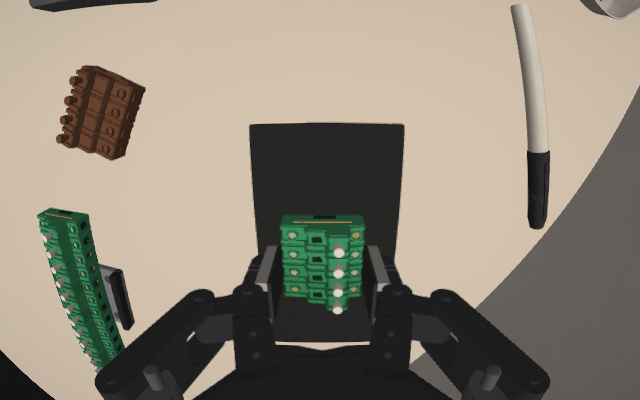

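The strip is over the mat at (322,262). I'll let go, rise, and go above the medium strip.

Call:
{"api": "drive_tool", "payload": {"plan": [[[30,0,0,1,0],[85,0,0,0,0],[85,0,0,0,0],[85,0,0,0,0],[85,0,0,0,0],[85,0,0,0,0]]]}}

```text
time_s: 7.25
tcp_pos: [644.4, -145.5, 27.2]
ee_rot: [[-0.139, 0.99, -0.0], [0.99, 0.139, 0.0], [0.0, -0.0, -1.0]]
wrist_force: [-0.1, 0.7, -0.7]
opening: 85.1
finger_force: 0.0
```

Run:
```python
from h import *
rows([(644,-145,180,8,85,3),(625,162,160,21.5,85,7)])
```

```text
at [ 644.4 -145.5   27.2] 8.0 t 7.25 open 85.1 ff 0.0 F [-0.1  0.7 -0.7]
10 [[[85, 0, 0, -51, np.float64(-0.0)], [85, 0, 0, -51, np.float64(-0.0)], [85, 1, 0, -51, np.float64(-0.0)], [85, 44, 3, 3, np.float64(-1.9)], [85, 43, 5, 3, np.float64(-2.0)], [85, 44, 6, 3, np.float64(-1.9)], [85, 43, 8, 3, np.float64(-1.9)], [85, 43, 9, 2, np.float64(-2.0)], [85, 42, 11, 3, np.float64(-1.9)], [85, 43, 12, 3, np.float64(-1.9)]]]
ends [624.7 162.4 160.2] 21.5
```

Call:
{"api": "drive_tool", "payload": {"plan": [[[85,0,0,-51,0],[85,0,0,-51,0],[85,1,0,-51,0],[85,44,3,3,-1.9],[85,43,5,3,-2.0],[85,44,6,3,-1.9],[85,43,8,3,-1.9],[85,43,9,2,-2.0],[85,42,11,3,-1.9],[85,43,12,3,-1.9],[85,0,0,0,0],[85,0,0,0,0]]]}}

```text
time_s: 8.75
tcp_pos: [624.6, 162.1, 160.2]
ee_rot: [[-0.366, 0.93, -0.0], [0.93, 0.366, -0.0], [-0.0, -0.0, -1.0]]
wrist_force: [0.6, 0.3, 0.1]
opening: 84.9
finger_force: 0.0
```

Run:
```python
from h import *
d=read_camera("wrist");cv2.imwrite("pics/w4.png",d["pixels"]);greens(d,38)
rows([(626,162,80,21.5,85,2)])
```

```text
green [331. 193.] [array([632.4, 164.5]), array([39.7, 87.9]), np.float64(22.9)]
at [624.8 161.6 160.3] 21.4 t 8.8 open 84.9 ff 0.0 F [-0.1 -0.1  0.1]
2 [[[85, 0, 1, 40, np.float64(-0.0)], [85, 0, 0, 40, np.float64(-0.1)]]]
ends [625.7 161.9  80.3] 21.5
```

View pics/w4.png

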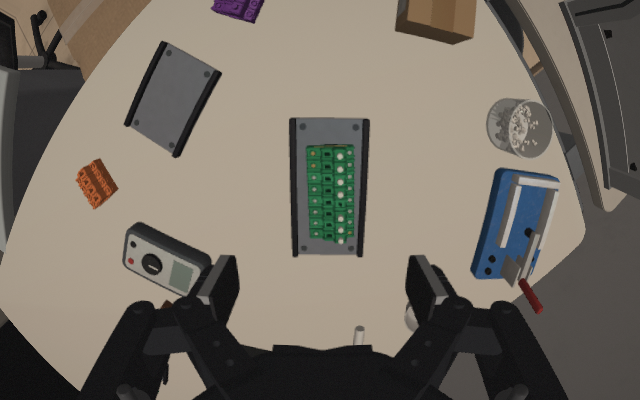

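In the wrist view the medium strip is at (331,193), inside the long cradle ((291,119) to (363,257)). The empty medium cradle is at (172,99).

Run:
```python
from h import *
d=read_camera("wrist")
quad(d,[(291,119),(369,120),(363,257),(294,255)],14,"long")
quad(d,[(162,41),(221,73),(177,157),(125,126)],14,"med")
quad(d,[(307,148),(354,146),(354,240),(309,240)],40,"strip")
rows([(632,164,36,22.5,85,3)])
```

```text
long [633.6 159.9] len 135.8 wid 69.8 ang y 111.3 x 20.2
med [457.  190.7] len 92.5 wid 70.8 ang y 78.9 x -10.0
strip [632.4 165.1] len 83.6 wid 39.4 ang y 112.6 x 22.6
at [624.8 161.3 160.4] 21.4 t 8.85 open 84.8 ff 0.0 F [ 1.4 -0.8 -0.5]
3 [[[85, 0, 3, 41, np.float64(-0.4)], [85, 0, 2, 42, np.float64(-0.3)], [85, 0, 3, 41, np.float64(-0.4)]]]
ends [632.3 164.3  36.4] 22.5
```

Call:
{"api": "drive_tool", "payload": {"plan": [[[85,0,3,41,-0.4],[85,0,2,42,-0.3],[85,0,3,41,-0.4],[85,0,0,0,0],[30,0,0,0,0],[30,0,0,0,0],[30,0,0,0,0],[30,0,0,0,0],[30,0,0,0,0],[30,0,0,0,0]]]}}

```text
time_s: 10.1
tcp_pos: [633.5, 165.5, 38.6]
ee_rot: [[-0.384, 0.923, 0.003], [0.923, 0.384, 0.001], [-0.001, 0.003, -1.0]]
wrist_force: [-0.4, -0.5, 8.4]
opening: 41.6
finger_force: 42.2
```

Run:
```python
from h import *
d=read_camera("wrist");cv2.imwrite("pics/w5.png",d["pixels"])
rows([])
```

```text
at [633.5 165.5  38.6] 22.6 t 10.15 open 41.4 ff 42.2 F [-0.8 -1.   8.3]
0 [[]]
ends [633.5 165.5  38.6] 22.6
```

View pics/w5.png

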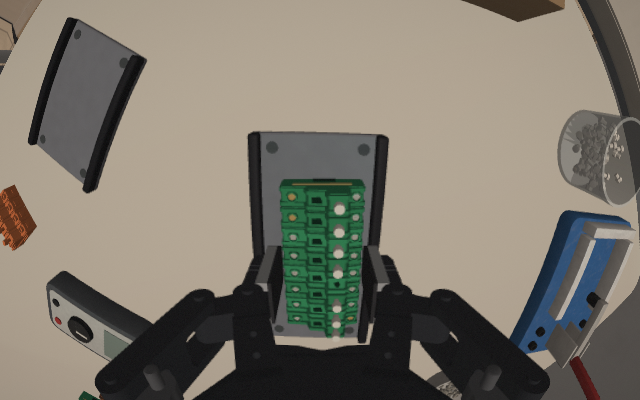

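Run:
```python
from h import *
d=read_camera("wrist"); p,a,_=state(); t=np.radians(a); Y=np.array([np.cos(t),np.sin(t)]);X=np.array([-np.sin(t),np.cos(t)])
off=None
for uv,z in [((322,189),42),((322,182),32),((322,335),42)]:
    q=wplane(d,uv,z)[:2]-p[:2]; print(uv,(X@q).round(1),(Y@q).round(1))
off=(X@(wplane(d,(322,189),42)[:2]-p[:2]))-44
t=np.radians(-10.5); X=np.array([-np.sin(t),np.cos(t)]); T=np.array([457,191])-X*off; print(off,T)
rows([(633,165,140,22,30,2),(T[0],T[1],140,-10.5,30,5),(T[0],T[1],60,-10.5,30,2)])
```

```text
(322, 189) 44.2 0.6
(322, 182) 44.4 0.6
(322, 335) -38.8 0.6
0.1727311140899559 [456.96852225 190.83016128]
at [633.5 165.5  38.6] 22.6 t 10.2 open 41.7 ff 42.2 F [-0.7 -1.7  7.1]
9 [[[30, 0, 0, -51, np.float64(0.3)], [30, 0, -1, -50, np.float64(0.3)], [30, 18, -31, 0, np.float64(6.5)], [30, 14, -32, 0, np.float64(6.5)], [30, 11, -34, 0, np.float64(6.5)], [30, 6, -35, 0, np.float64(6.5)], [30, 3, -35, 0, np.float64(6.5)], [30, 0, 0, 40, np.float64(-0.0)], [30, 0, 0, 40, np.float64(-0.0)]]]
ends [457.3 190.7  59.6] -10.5
```

Call:
{"api": "drive_tool", "payload": {"plan": [[[30,0,0,-51,0.3],[30,0,-1,-50,0.3],[30,18,-31,0,6.5],[30,14,-32,0,6.5],[30,11,-34,0,6.5],[30,6,-35,0,6.5],[30,3,-35,0,6.5],[30,0,0,40,0],[30,0,0,40,0],[30,0,0,0,0],[30,0,0,0,0]]]}}

```text
time_s: 11.58
tcp_pos: [456.7, 190.8, 58.5]
ee_rot: [[0.183, 0.983, 0.001], [0.983, -0.183, 0.0], [0.001, 0.001, -1.0]]
wrist_force: [-0.4, 0.5, -0.4]
opening: 41.7
finger_force: 41.1
```

Run:
```python
from h import *
d=read_camera("wrist");cv2.imwrite("pics/w6.png",d["pixels"])
rows([(457,191,39,-10.5,30,2)])
```

```text
at [457.1 190.9  58.9] -10.5 t 11.62 open 41.6 ff 41.1 F [-0.   0.3 -1.4]
2 [[[30, 0, 0, 10, np.float64(-0.0)], [30, 0, 0, 10, np.float64(-0.0)]]]
ends [457.1 190.9  38.9] -10.5
```

View pics/w6.png

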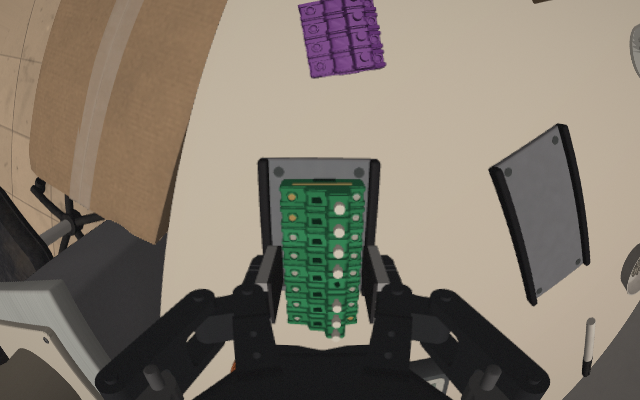

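The held strip is at (322,255), centred across the medium cradle, whose far end is at row 158.

Run:
```python
from h import *
d=read_camera("wrist"); p,a,_=state(); t=np.radians(a); Y=np.array([np.cos(t),np.sin(t)]);X=np.array([-np.sin(t),np.cos(t)])
for uv,z in [((263,158),14),((375,159),14),((322,188),62)]:
    q=wplane(d,uv,z)[:2]-p[:2]; print(uv,(X@q).round(1),(Y@q).round(1))
```

```text
(263, 158) 48.5 -33.8
(375, 159) 47.9 30.9
(322, 188) 44.7 0.2
```

Call:
{"api": "drive_tool", "payload": {"plan": [[[30,0,0,10,0],[30,0,1,10,0],[30,0,0,0,0],[85,0,0,0,0],[85,0,0,0,0],[85,0,0,0,0],[85,0,0,0,0],[85,0,0,-50,0],[85,0,0,-50,0],[85,0,0,-40,0]]]}}

```text
time_s: 12.92
tcp_pos: [457.1, 190.4, 179.1]
ee_rot: [[0.183, 0.983, 0.001], [0.983, -0.183, 0.0], [0.001, 0.001, -1.0]]
wrist_force: [0.3, 1.6, 0.6]
opening: 85.1
finger_force: 0.0
```

Run:
```python
from h import *
d=read_camera("wrist");greens(d,40); d=read_camera("side"); greens(d,38,plane,150)
rows([(490,20,180,-3,85,4),(468,-210,150,4,85,6)])
```

```text
green [472. 368.] [array([ 622.1, -116.7]), array([23.5, 77.1]), np.float64(18.6)]
green [322. 188.] [array([457.6, 190.4]), array([87.8, 39.5]), np.float64(79.5)]
green [394. 250.] [array([ 463.8, -209.1]), array([ 46.1, 130.9]), np.float64(3.4)]
green [359. 190.] [array([ 629.6, -143.9]), array([51.5, 48.4]), np.float64(5.5)]
at [459.4 191.3 181.4] -10.5 t 13.03 open 85.1 ff 0.0 F [0.6 0.4 0.4]
10 [[[85, -41, 15, 0, np.float64(-1.9)], [85, -41, 14, 1, np.float64(-1.9)], [85, -42, 13, 0, np.float64(-1.8)], [85, -42, 11, 0, np.float64(-1.9)], [85, -38, -2, 5, np.float64(-1.2)], [85, -39, -2, 5, np.float64(-1.1)], [85, -38, -3, 5, np.float64(-1.2)], [85, -38, -4, 5, np.float64(-1.2)], [85, -38, -5, 5, np.float64(-1.2)], [85, -39, -5, 5, np.float64(-1.1)]]]
ends [ 468.4 -210.5  150.4] 4.0
```

Call:
{"api": "drive_tool", "payload": {"plan": [[[85,-41,15,0,-1.9],[85,-41,14,1,-1.9],[85,-42,13,0,-1.8],[85,-42,11,0,-1.9],[85,-38,-2,5,-1.2],[85,-39,-2,5,-1.1],[85,-38,-3,5,-1.2],[85,-38,-4,5,-1.2],[85,-38,-5,5,-1.2],[85,-39,-5,5,-1.1],[85,0,0,0,0],[85,0,0,0,0]]]}}

```text
time_s: 14.52
tcp_pos: [465.3, -210.9, 145.7]
ee_rot: [[-0.069, 0.998, -0.001], [0.998, 0.069, 0.001], [0.001, -0.001, -1.0]]
wrist_force: [0.3, -0.5, -1.1]
opening: 85.0
finger_force: 0.0
```

Run:
```python
from h import *
d=read_camera("wrist");cv2.imwrite("pics/w7.png",d["pixels"]);greens(d,40)
rows([])
```

```text
green [331. 192.] [array([ 472.3, -207.9]), array([ 39.2, 127.9]), np.float64(3.0)]
green [513. 141.] [array([ 627.2, -145.3]), array([47.4, 42.9]), np.float64(8.0)]
at [ 465.5 -210.6  145.9] 4.0 t 14.57 open 84.8 ff 0.0 F [-0.   0.6 -0.3]
0 [[]]
ends [ 465.5 -210.6  145.9] 4.0
```

View pics/w7.png

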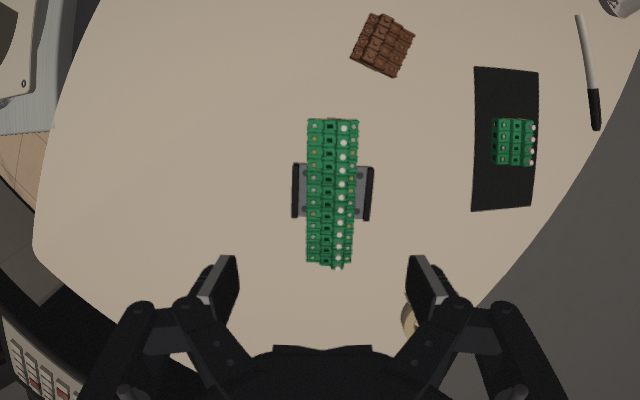

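The long strip is at (331,192) in the short cradle (lips at (295,190) and (370,194)), and the short strip lies on the mat at (515,141).

Run:
```python
from h import *
d=read_camera("wrist")
quad(d,[(292,163),(374,167),(369,221),(292,217)],13,"short cradle")
quad(d,[(307,121),(358,121),(352,261),(307,261)],40,"long strip")
quad(d,[(475,66),(539,73),(530,206),(471,212)],3,"mat")
rows([(472,-208,37,3.3,85,3)])
```

```text
short cradle [ 474.8 -210.5] len 50.7 wid 71.3 ang y 92.0 x 1.0
long strip [ 472.8 -204.9] len 119.5 wid 39.0 ang y 93.3 x 4.1
mat [ 648.6 -146.6] len 144.6 wid 78.9 ang y 97.8 x 8.0
at [ 465.7 -210.4  146.1] 4.0 t 14.62 open 85.0 ff 0.0 F [-0.6 -0.  -0.1]
3 [[[85, 1, 2, 36, np.float64(0.2)], [85, 0, 2, 37, np.float64(0.3)], [85, 1, 2, 36, np.float64(0.2)]]]
ends [ 471.6 -208.    37.1] 3.3
```

Short cradle: centre about (475,-211), angle 1.5°.

Call:
{"api": "drive_tool", "payload": {"plan": [[[85,1,2,36,0.2],[85,0,2,37,0.3],[85,1,2,36,0.2],[85,0,0,0,0],[30,0,0,0,0],[30,0,0,0,0],[30,0,0,0,0],[30,0,0,0,0],[30,0,0,0,0],[30,0,0,0,0]]], "grip_force": 50}}

```text
time_s: 15.88
tcp_pos: [472.7, -209.4, 39.0]
ee_rot: [[-0.057, 0.998, 0.002], [0.998, 0.057, -0.001], [-0.001, 0.002, -1.0]]
wrist_force: [0.5, 1.6, 7.1]
opening: 41.2
finger_force: 50.8
```

Run:
```python
from h import *
d=read_camera("wrist");cv2.imwrite("pics/w8.png",d["pixels"])
rows([])
```

```text
at [ 472.7 -209.4   39. ] 3.3 t 15.93 open 41.5 ff 50.8 F [-0.3  1.5  7.8]
0 [[]]
ends [ 472.7 -209.4   39. ] 3.3
```

View pics/w8.png

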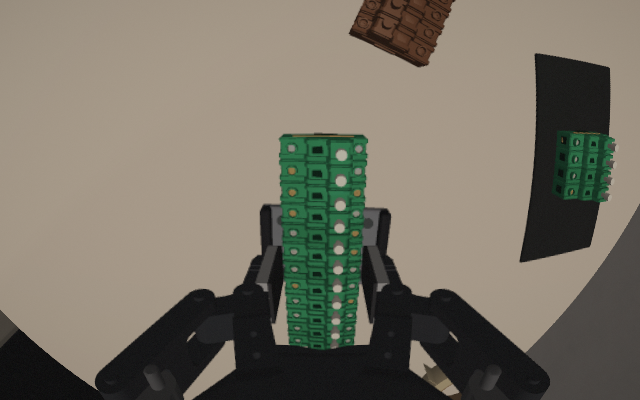

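The long strip is gripped (opening 41.5 mm); its far end is at row 137 and the cradle's far lip ends are at row 206.

Run:
```python
from h import *
d=read_camera("wrist"); p,a,_=state(); t=np.radians(a); Y=np.array([np.cos(t),np.sin(t)]);X=np.array([-np.sin(t),np.cos(t)])
off=X@(wplane(d,(322,137),42)[:2]-p[:2])-66
for u in((265,206),(385,210)): print("cradle end",wplane(d,u,14).round(1))
t=np.radians(21); X=np.array([-np.sin(t),np.cos(t)]); T=np.array([633,160])-X*off; print(off,T)
rows([(473,-209,150,3.3,30,3),(T[0],T[1],150,21,30,8)])
```

```text
cradle end [ 441.2 -184.9   14. ]
cradle end [ 505.8 -183.6   14. ]
0.4480908256755072 [633.16058139 159.58167118]
at [ 472.7 -209.4   39. ] 3.3 t 15.97 open 41.0 ff 50.8 F [-0.6  2.3  7.5]
11 [[[30, 0, 0, -37, np.float64(-0.0)], [30, 0, 0, -37, np.float64(-0.0)], [30, 0, 0, -37, np.float64(-0.0)], [30, 45, 23, 0, np.float64(-2.2)], [30, 44, 24, 0, np.float64(-2.2)], [30, 43, 26, 0, np.float64(-2.3)], [30, 42, 28, 0, np.float64(-2.2)], [30, 41, 29, 0, np.float64(-2.2)], [30, 40, 31, 0, np.float64(-2.2)], [30, 38, 32, 0, np.float64(-2.2)], [30, 37, 34, 0, np.float64(-2.2)]]]
ends [633.1 159.3 150. ] 21.0
```

Call:
{"api": "drive_tool", "payload": {"plan": [[[30,0,0,-37,0],[30,0,0,-37,0],[30,0,0,-37,0],[30,45,23,0,-2.2],[30,44,24,0,-2.2],[30,43,26,0,-2.3],[30,42,28,0,-2.2],[30,41,29,0,-2.2],[30,40,31,0,-2.2],[30,38,32,0,-2.2],[30,37,34,0,-2.2],[30,0,0,0,0]]]}}

```text
time_s: 17.48
tcp_pos: [633.4, 162.9, 149.4]
ee_rot: [[-0.361, 0.932, 0.003], [0.932, 0.361, 0.001], [-0.0, 0.003, -1.0]]
wrist_force: [-1.3, -1.0, -1.1]
opening: 41.4
finger_force: 51.4
```

Call:
{"api": "drive_tool", "payload": {"plan": [[[30,0,0,45,0],[30,0,0,40,0],[30,0,0,0,0],[30,0,0,0,0]]]}}

```text
time_s: 17.98
tcp_pos: [632.8, 159.3, 64.9]
ee_rot: [[-0.357, 0.934, 0.002], [0.934, 0.357, 0.0], [-0.0, 0.002, -1.0]]
wrist_force: [0.3, 0.2, -0.8]
opening: 41.3
finger_force: 51.3
```

Run:
```python
from h import *
d=read_camera("wrist");cv2.imwrite("pics/w9.png",d["pixels"])
rows([])
```

```text
at [633.3 159.5  65.5] 20.9 t 18.02 open 41.5 ff 51.3 F [-0.   0.1 -0.2]
0 [[]]
ends [633.3 159.5  65.5] 20.9
```

View pics/w9.png

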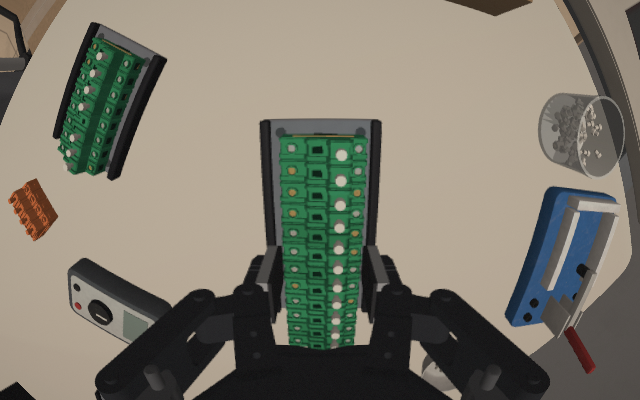

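The long strip is centred over its cradle: strip columns run 280 to 367, and the cradle's far end is at row 121, columns 261 to 381.

Run:
```python
from h import *
d=read_camera("wrist"); p,a,_=state(); t=np.radians(a); Y=np.array([np.cos(t),np.sin(t)]);X=np.array([-np.sin(t),np.cos(t)])
for uv,z in [((265,121),14),((377,121),14),((322,137),69)]:
    q=wplane(d,uv,z)[:2]-p[:2]; print(uv,(X@q).round(1),(Y@q).round(1))
```

```text
(265, 121) 69.1 -32.7
(377, 121) 69.1 32.8
(322, 137) 66.3 0.4
```

Call:
{"api": "drive_tool", "payload": {"plan": [[[30,0,0,13,0],[30,0,0,13,0],[30,0,0,0,0],[85,0,0,0,0],[85,0,0,0,0],[85,0,0,0,0],[85,0,0,0,0],[85,0,0,-50,0],[85,0,0,-50,0],[85,0,0,-20,0]]]}}

```text
time_s: 19.32
tcp_pos: [633.6, 160.1, 160.6]
ee_rot: [[-0.358, 0.934, 0.005], [0.934, 0.358, 0.001], [-0.001, 0.005, -1.0]]
wrist_force: [0.0, 0.7, -0.4]
opening: 84.9
finger_force: 0.0
```

Run:
```python
from h import *
d=read_camera("wrist");greens(d,40)
rows([(642,-140,150,8,85,7)])
```

```text
green [320. 187.] [array([632.6, 160.8]), array([ 39.4, 128.6]), np.float64(20.4)]
green [158. 101.] [array([468., 188.]), array([87.1, 44.3]), np.float64(79.8)]
at [634.1 160.2 161.9] 21.0 t 19.38 open 85.5 ff 0.0 F [-0.1 -0.3  2.2]
7 [[[85, -40, -14, 2, np.float64(1.9)], [85, -41, -13, 1, np.float64(1.8)], [85, -42, -12, 2, np.float64(1.9)], [85, -41, -10, 2, np.float64(1.8)], [85, -42, -9, 2, np.float64(1.9)], [85, -43, -8, 1, np.float64(1.8)], [85, -42, -6, 2, np.float64(1.9)]]]
ends [ 642.  -140.   149.9] 8.0
```

Call:
{"api": "drive_tool", "payload": {"plan": [[[85,-40,-14,2,1.9],[85,-41,-13,1,1.8],[85,-42,-12,2,1.9],[85,-41,-10,2,1.8],[85,-42,-9,2,1.9],[85,-43,-8,1,1.8],[85,-42,-6,2,1.9],[85,0,0,0,0],[85,0,0,0,0]]]}}

```text
time_s: 20.5
tcp_pos: [639.2, -140.1, 144.0]
ee_rot: [[-0.138, 0.99, -0.002], [0.99, 0.138, 0.001], [0.001, -0.002, -1.0]]
wrist_force: [0.3, 0.3, -0.3]
opening: 84.7
finger_force: 0.0
```

Run:
```python
from h import *
d=read_camera("wrist");greens(d,35)
rows([(642.5,-140,33,8,85,3)])
```

```text
green [329. 201.] [array([ 644.7, -140.6]), array([40. , 49.4]), np.float64(8.1)]
at [ 639.4 -139.6  144.3] 8.0 t 20.55 open 84.7 ff 0.0 F [ 0.3 -0.1 -0.1]
3 [[[85, 0, 1, 37, np.float64(0.0)], [85, -1, 1, 37, np.float64(0.0)], [85, 0, 1, 37, np.float64(0.0)]]]
ends [ 642.5 -140.2   33.3] 8.0
```

Call:
{"api": "drive_tool", "payload": {"plan": [[[85,0,1,40,0],[85,0,1,40,0],[85,0,0,38,0],[85,0,0,0,0],[30,0,0,0,0],[30,0,0,0,0],[30,0,0,0,0],[30,0,0,0,0],[30,0,0,0,0],[30,0,0,0,0]]], "grip_force": 40}}

```text
time_s: 21.8
tcp_pos: [643.4, -140.4, 29.5]
ee_rot: [[-0.139, 0.99, 0.003], [0.99, 0.139, -0.001], [-0.001, 0.003, -1.0]]
wrist_force: [-1.3, 1.5, 7.6]
opening: 41.7
finger_force: 42.1
```

Run:
```python
from h import *
d=read_camera("wrist");cv2.imwrite("pics/w10.png",d["pixels"]); rows([])
```

```text
at [ 643.3 -140.4   29.4] 8.0 t 21.85 open 42.0 ff 42.1 F [-0.3  1.5  7.1]
0 [[]]
ends [ 643.3 -140.4   29.4] 8.0
```

View pics/w10.png

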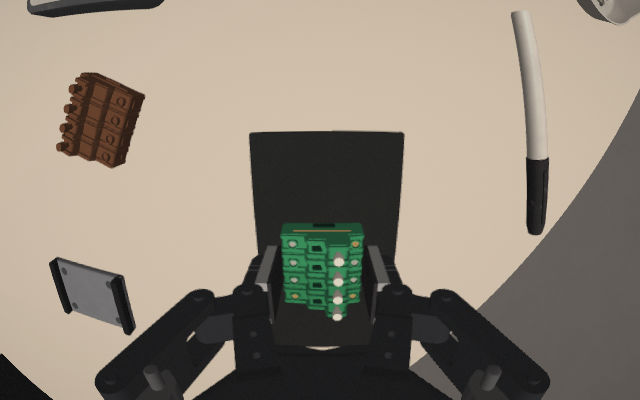

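The short strip is gripped on the mat at (322,270); the empty short cradle is at (92,295).

Run:
```python
from h import *
d=read_camera("wrist"); p,a,_=state(); t=np.radians(a); Y=np.array([np.cos(t),np.sin(t)]);X=np.array([-np.sin(t),np.cos(t)])
off=X@(wplane(d,(322,234),37)[:2]-p[:2])-22.5
t=np.radians(1.5); X=np.array([-np.sin(t),np.cos(t)]); T=np.array([474.3,-210])-X*off; print(off,T)
rows([(643,-140,120,8,30,2),(T[0],T[1],120,1.5,30,5),(T[0],T[1],60,1.5,30,2)])
```

```text
2.722621413282969 [ 474.37126992 -212.72168844]
at [ 643.4 -140.4   29.5] 8.0 t 21.9 open 42.1 ff 42.1 F [0.4 1.9 6.5]
9 [[[30, 0, 0, -45, np.float64(-0.0)], [30, 0, 0, -46, np.float64(-0.0)], [30, -10, -35, 0, np.float64(1.3)], [30, -10, -36, 0, np.float64(1.3)], [30, -11, -35, 0, np.float64(1.3)], [30, -12, -34, 0, np.float64(1.3)], [30, -13, -35, 0, np.float64(1.3)], [30, 0, 0, 30, np.float64(-0.0)], [30, 0, 0, 30, np.float64(-0.0)]]]
ends [ 474.3 -212.6   60.5] 1.5
```

Call:
{"api": "drive_tool", "payload": {"plan": [[[30,0,0,-45,0],[30,0,0,-46,0],[30,-10,-35,0,1.3],[30,-10,-36,0,1.3],[30,-11,-35,0,1.3],[30,-12,-34,0,1.3],[30,-13,-35,0,1.3],[30,0,0,30,0],[30,0,0,30,0],[30,0,0,0,0],[30,0,0,0,0]]]}}

```text
time_s: 23.28
tcp_pos: [473.5, -212.7, 59.3]
ee_rot: [[-0.026, 1.0, 0.001], [1.0, 0.026, -0.001], [-0.001, 0.001, -1.0]]
wrist_force: [0.5, 0.2, -0.2]
opening: 41.7
finger_force: 41.2
```

Run:
```python
from h import *
d=read_camera("wrist");cv2.imwrite("pics/w11.png",d["pixels"]); rows([])
```

```text
at [ 473.7 -212.8   59.6] 1.5 t 23.32 open 41.7 ff 41.2 F [-0.9  0.3  0.5]
0 [[]]
ends [ 473.7 -212.8   59.6] 1.5
```

View pics/w11.png

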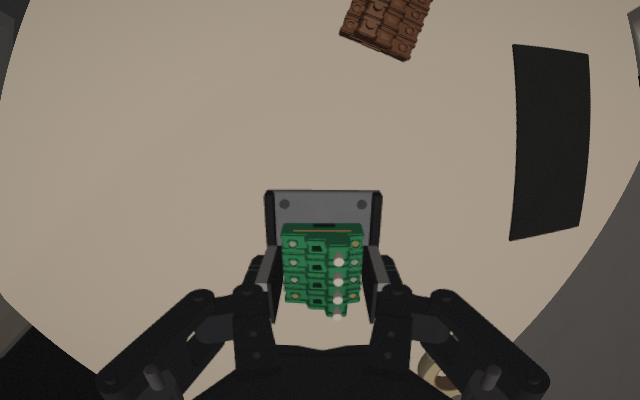

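The strip is at (322,270) and the cradle's far end is at row 191, columns 265 to 381, so it's centred crosswise. Next, the lengthwise check.

Run:
```python
from h import *
d=read_camera("wrist"); p,a,_=state(); t=np.radians(a); Y=np.array([np.cos(t),np.sin(t)]);X=np.array([-np.sin(t),np.cos(t)])
for uv,z,h in [((269,191),14,25),((377,192),14,25),((322,234),67,22.5)]:
    q=wplane(d,uv,z)[:2]-p[:2]; print(uv,(X@q-h).round(1),(Y@q).round(1))
```

```text
(269, 191) 3.2 -31.1
(377, 192) 2.6 33.4
(322, 234) 2.7 0.3
```

Aligned to within about 1 mm. Now lower 25 mm, release and retreat.

Call:
{"api": "drive_tool", "payload": {"plan": [[[30,0,1,13,0],[30,0,0,12,0],[30,0,0,0,0],[85,0,0,0,0],[85,0,0,0,0],[85,0,0,0,0],[85,0,0,0,0],[85,0,0,-50,0],[85,0,0,-50,0],[85,0,0,-50,0],[85,0,0,0,0],[85,0,0,0,0]]]}}

```text
time_s: 24.88
tcp_pos: [473.5, -212.2, 183.0]
ee_rot: [[-0.026, 1.0, -0.0], [1.0, 0.026, 0.0], [0.0, -0.0, -1.0]]
wrist_force: [-0.8, -0.4, -0.5]
opening: 85.1
finger_force: 0.0
```

Run:
```python
from h import *
d=read_camera("wrist");greens(d,40); d=read_camera("side");cv2.imwrite("pics/end.png",cv2.resize(d["pixels"][110:310,150:480],None,fx=2.4,fy=2.4)); rows([])
```

```text
green [323. 188.] [array([ 474.4, -213. ]), array([39.2, 46.3]), np.float64(1.5)]
at [ 472.9 -212.   182. ] 1.5 t 24.98 open 85.2 ff 0.0 F [-0.5  0.3  0. ]
0 [[]]
ends [ 472.9 -212.   182. ] 1.5
```

View pics/end.png

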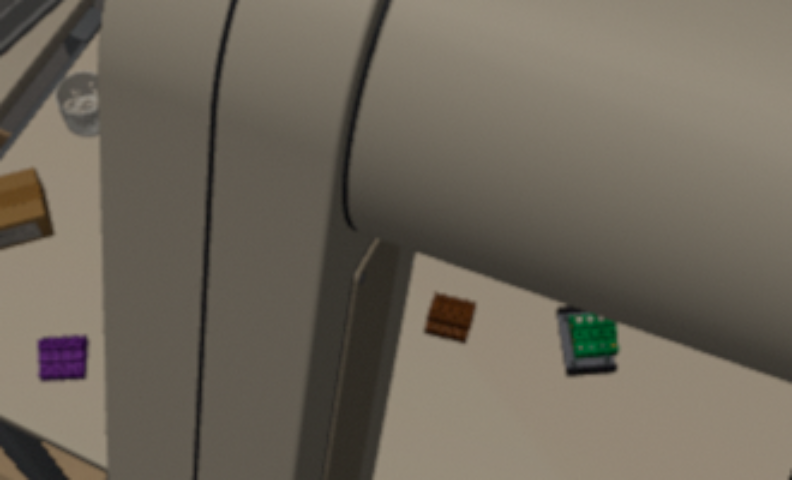

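The arm hides most of this view, but the short strip shows seated in its cradle at (590,340). The few-pixel shift to the right is what parallax would give. The other two strips measured centred from the wrist camera just after I let them go. Handing in.

```bash
python3 -c "
from h import *
print(sign_off())"
```

```text
the job is handed in; nothing more can be done
None
```

All three strips are in their matching cradles, about 1–3 mm off centre by the wrist camera, after the short one was set down on the mat; I handed in at about 25 s, with no verdict shown. I never touched the tester, dish or tape roll (not re-measured at the end), and I viewed 15 pictures, one over the limit of 14.

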